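Lift the red locking bar out of its fixture

TASK

Open the sensor-housing fixture that is locked with the red bar: take the red locking bar by its grip, lift it straight up out of its two open-topped brackets keeping it level so that both ends come clear together, and set it down (do not drop it) lying flat inside the empty shallow steel tray. Leave the blue bar locked in its fixture.

Things in the scene. Friction and masses are not known exactly. Their poses are not given: they have to be found in the camera images.
- red_bar: Red locking bar, about 0.25 kg: 168 mm long (own y), 18 wide (x), 16 high, with a black cap at each end (30 wide, 14 long, 20 high). On the middle of its top stands a red grip block 18 mm thick (x), 44 long (y), its top 46 mm above the bar's underside; pinch it across x from above. Origin: centre of the bar's flat underside; z up as seated.
- blue_bar: Blue locking bar, same shape as the red one, seated in the other fixture; must stay where it is. Origin: centre of its underside, y along its length.
- red_fixture: Fixed aluminium plate 84 x 184 x 10 mm holding the red bar (the blue bar's is alike). U brackets 12 mm thick, 50 wide at y = +-60 mm; slots 22 mm wide (x), open at top, bottom 54 and top 84 mm above the bench. Bar lies loosely on the slot bottoms, end caps outside, so it comes out only upward. A loose grey housing 42 mm high stands under it. Origin: centre of plate's underside; y along the bar.
- tray: Empty shallow steel tray, pale grey, loose: 177 x 247 mm (x, y), 27 mm high; inside 166 x 236 mm, floor 2 mm above the bench. Origin: centre of its underside; y along its long side. Between it and the right end of the bench stands a tall white press, higher than the gripper can pass over: its front corner is at world (0.49, -0.20) m, its left one at (0.62, -0.03). Go round it on the robot's side.

How it is judged (in metres and radians):
On the way:
1. the red bar is lifted level, clear above both brackets of its fixture, and still over it (z of red_bar in the frame of red_fixture above 0.088 m and horizontal distance between red_bar and red_fixture below 0.06 m and angle between red_bar's own y axis and vertical between 1.35 and 1.79 rad), for 0.05 s.
At the end, for the whole second after the job is handed in: The red bar lies flat and at rest on the floor of the steel tray (its origin less than 21 mm above the tray's underside and within 75 mm in x and 85 mm in y of the tray's centre, its length level within 5 degrees), released; the blue bar is within 15 mm of where it started (x of red_bar in the frame of tray between -0.075 and 0.075 m and y of red_bar in the frame of tray between -0.085 and 0.085 m and z of red_bar in the frame of tray below 0.021 m and angle between red_bar's own y axis and vertical between 1.48 and 1.66 rad and linear speed of red_bar below 0.02 m/s and distance of blue_bar from where it was at the start of the episode below 0.015 m); the robot touches nothing.
It fails at once if the red bar's length is tilted more than 13 degrees from level (angle between red_bar's own y axis and vertical below 1.344 rad or angle between red_bar's own y axis and vertical above 1.798 rad).
It fails at once if the red bar is let go over the tray more than 30 mm above the tray's underside (contact force between the fingers and red_bar below 0.05 N and horizontal distance between red_bar and tray below 0.12 m and z of red_bar in the frame of tray above 0.03 m).
It fails at once if the blue bar is moved by more than 15 mm (distance of blue_bar from where it was at the start of the episode above 0.015 m).
It also fails if it takes over 43 s, if anything falls off the work surface, if the arm or the gripper's body presses on something with over 40 N, if the wrist force passes 120 N, or if a joint passes its speed limit or range.

ROBOT

A 6-joint arm with a two-finger parallel gripper is mounted at the origin on a cart in front of the work surface, level with it; the furniture and walls round the work are solid. World frame = base frame: x ahead of the robot, y to its left, z up, the work surface at z = 0. Lengths are in mm, angles in degrees, forces in N, time in s.
With the tool pointing down it reaches from about 300 to 850 mm from the base axis. Payload 4.2 kg.
Tool frame: the origin (TCP) lies between the finger pads; the fingertips stand 11 mm ahead of it and the grasp point (between the pads) lies 8 mm behind it (env.tips_ahead is the distance from the TCP to the fingertips, in mm); z points along the fingers, y is the line along which they close (so a half turn about z gives the same grasp; the last joint's range is limited). The gripper opens to 91 mm and grips with 3 to 60 N. Pads are 32 mm wide; open, the fingers measure 118 mm over their backs; the gripper's body (76 mm by 178 mm) begins 60 mm behind the grasp point.
Start: joints at [68.182, 18.312, 89.639, -0, 72.044, -1.146], TCP at [202.991, 537.993, 224.976] pointing down, gripper open.
Joint ranges: [-177.97, 177.97], [-48.28, 115.42], [12.27, 149.76], [-77.06, 257.06], [2.81, 150.46], [-146.56, 146.56]. Speed limits (degrees/s): [147.25, 147.25, 180, 180, 180, 180].

INTERFACE

Orientations are given as [roll, pitch, yaw] about the fixed x, y, z axes, in that order (R = Rz(yaw) Ry(pitch) Rx(roll)).
In Python, from workcell import env, cams gives the robot as it stands.
- The arm moves only by the tool step_arm, never from a script. Its arguments are lists of equal length, an entry for each row: "linear": the shift along the tool's x, y, z in units of 30 cm (1.0 is 30 cm), a list of three; "turn": the turn about the tool's z in units of 360 degrees (1.0 is 360 degrees). In form: {"linear": [[tx, ty, tz], ...], "turn": [turn, ...]}. A call has 1 to 20 rows; each row is the pose to reach, as a shift and turn from the pose commanded when the call began, along the tool's axes at that moment, turning the shorter way round; what a row does not reach only later rows make up. A row lasts 1/8 s, in which the tool goes at most 62.5 mm and 10.7 degrees, less where a joint would pass 70% of its speed; a pose out of reach is approached as far as the arm can. A call with a number of a shift or a turn outside -1 to 1 is refused whole. A call with a gripper value outside its range is refused whole. "fingers" is the closure, from -1 (fully open) to 1 (shut), so that 0 is half open, set as the call begins (left out, the last holds). The fingers move at their own pace and stop on an object; "force" is the grip in N (left out, the last holds). Time passes only in rows, so rows that repeat a pose let the fingers close. It gives the time, the measured TCP pose, the force, the opening and the grip force at its end, in the units of the state.
- env.state(): the state, without advancing time (a new reading comes with each control period).
- cams.grab_frame(name): name is "side" or "top" or "wrist"; returns a dict with "color" (400x640x3 uint8, blue, green, red), "fx", "fy", "cx", "cy" (pixels), "dist" ([k1, k2, p1, p2, k3] as OpenCV has them; the pictures are not rectified), "extrinsics" (4x4, takes a point from camera to world coordinates); the wrist camera has in their place "tool_from_camera" (4x4, takes a point from camera to tool coordinates, whose origin is the TCP and whose axes are the flange's). Camera axes: x right, y down, z forward; pixel columns grow to the right and rows downward; lengths in mm; the calibration is good to about 2 mm. A picture is of the moment at which its call begins: read the wrist's pose just before it. There is no depth.
- env.job_done(): hands the job in; it is judged then, once.
The state is a dict: "time_s": time; "qpos": joint angles; "qvel": joint speeds; "effort": joint torques, N m; "ee_pos": TCP position; "ee_rot": TCP orientation; "force": force on the tool from outside, world axes, zero at the start; "torque": the same for the moment, N m; "gripper_width": finger opening in mm; "gripper_force": force on a finger pad.
Only numpy, scipy, OpenCV 4.12 (cv2) and the standard library are available. Lean on these libraries where they do the work, as an engineer would, in place of code of your own. Each camera call takes 0.05 s, during which the arm holds its last target. There are 200 camera calls.

## Working session

There is one attempt and no reset: what is moved stays moved. The work goes in short steps, Python scripts to look and compute and a tool call to move; the robot and the scene stay as the last step left them, time stands still between calls to the robot, and variables do not carry over. Pictures are saved under pics/ and viewed, at most 10 in all, crops included, and the job is handed in when it is done.

Besides the shell and the picture viewer there is one more tool, called after "Request:" as name([rows], argument=value, ...), one row to a line, values as JSON. step_arm: Moves the arm, as the interface text tells. Its arguments: {"type":"object","properties":{"linear":{"type":"array"},"turn":{"type":"array"},"fingers":{"type":"number"},"force":{"type":"number"}},"required":["linear","turn"]}

```bash
ls; mkdir -p pics; cat > h.py <<'E'
from workcell import env,cams
import numpy as np,cv2
from scipy.spatial.transform import Rotation as R
def tool():
    s=env.state(); T=np.eye(4); T[:3,:3]=R.from_euler('xyz',s['ee_rot'],degrees=True).as_matrix(); T[:3,3]=s['ee_pos']; return T
def grab(n):
    T=tool(); f=cams.grab_frame(n)
    f['E']=np.array(f['extrinsics']) if n!='wrist' else T@np.array(f['tool_from_camera'])
    return f
def ray(f,uv,z):
    K=np.array([[f['fx'],0,f['cx']],[0,f['fy'],f['cy']],[0,0,1]])
    p=cv2.undistortPoints(np.array(uv,float).reshape(-1,1,2),K,np.array(f['dist'])).reshape(-1,2)
    d=np.c_[p,np.ones(len(p))]@f['E'][:3,:3].T; o=f['E'][:3,3]
    return o+d*((z-o[2])/d[:,2])[:,None]
E
python3 - <<'E'
from h import *
s=env.state();print(s)
for n in('top','side'):
    f=grab(n);cv2.imwrite(f'pics/{n}0.png',f['color']);print(n,f['E'].round(3).tolist(),f['fx'])
E
```

```text
pics
{'time_s': 0.0, 'qpos': array([ 6.81805126e+01,  1.83506229e+01,  8.97049790e+01,  2.88314230e-04,
        7.20430176e+01, -1.14788193e+00]), 'qvel': array([ 0.11311629, -0.04691675,  0.09207353,  0.01096853,  0.01892727,
        0.02355848]), 'effort': array([-6.47767829e-04, -4.12456226e+01, -2.31971186e+01,  7.26519129e-02,
        4.57085925e-02, -1.33370609e-04]), 'ee_pos': array([202.82236685, 537.53679839, 224.14013176]), 'ee_rot': array([-1.79901406e+02, -2.24970333e-03,  1.59328303e+02]), 'force': array([-0.36091088,  0.17184282,  0.19123188]), 'torque': array([-0.02010259, -0.04036885,  0.05308623]), 'gripper_force': 0.0, 'gripper_width': 90.91120364577641}
top [[0.015, -0.998, 0.057, 431.516], [-1.0, -0.016, -0.024, -47.13], [0.025, -0.056, -0.998, 1220.345], [0.0, 0.0, 0.0, 1.0]] 459.9714628970973
side [[0.947, -0.124, 0.296, 218.275], [-0.321, -0.412, 0.853, -866.973], [0.017, -0.903, -0.43, 458.574], [0.0, 0.0, 0.0, 1.0]] 387.87360634129584
```

View pics/top0.png

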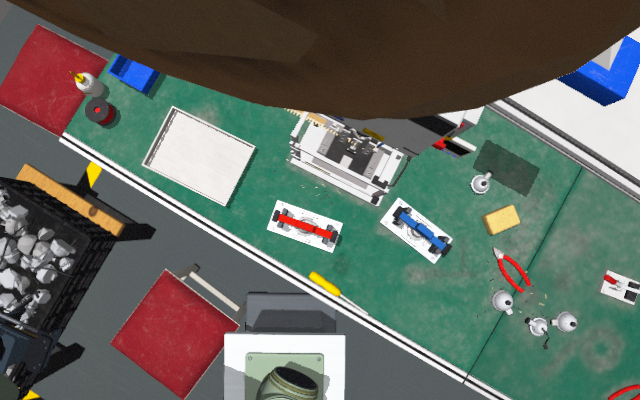

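View pics/side0.png

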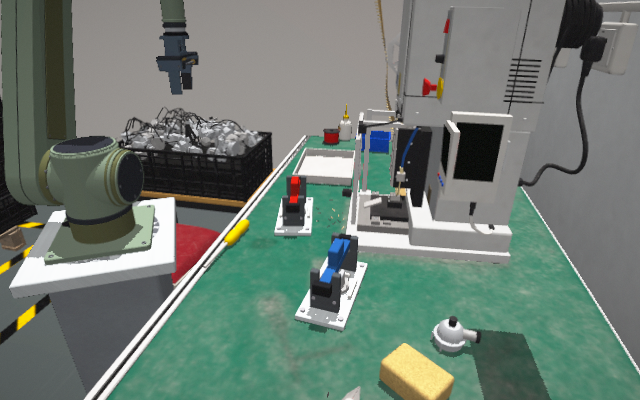

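The top view shows the red bar at about (307,225), the blue bar at (422,230), the tray centred near (200,155) and the press between and above the two fixtures. The side view shows the red bar at (295,190), with the press to its right and the tray beyond.

```bash
cat > m.py <<'E'
from h import *
def big(m):
    c,_=cv2.findContours(m,cv2.RETR_EXTERNAL,cv2.CHAIN_APPROX_NONE); return max(c,key=cv2.contourArea)
def red(im): 
    h=cv2.cvtColor(im,cv2.COLOR_BGR2HSV); return (cv2.inRange(h,(0,150,60),(8,255,255))|cv2.inRange(h,(172,150,60),(180,255,255)))
E
python3 - <<'E'
from m import *
f=grab('top');im=f['color']
roi=np.zeros((400,640),np.uint8);roi[190:260,260:350]=255
c=big(red(im)&roi);r=cv2.minAreaRect(c);print('red',r)
P=ray(f,cv2.boxPoints(r),75);print(P.round(0).tolist(),P.mean(0),np.linalg.norm(np.diff(P,axis=0),axis=1))
h=cv2.cvtColor(im,cv2.COLOR_BGR2HSV)
roi[:]=0;roi[95:215,135:262]=255
m=cv2.inRange(h,(0,0,120),(180,50,255))&roi
m=cv2.morphologyEx(m,cv2.MORPH_CLOSE,np.ones((5,5)))
c=big(m);r=cv2.minAreaRect(c);print('tray',r)
P=ray(f,cv2.boxPoints(r),27);print(P.round(0).tolist(),P.mean(0),np.linalg.norm(np.diff(P,axis=0),axis=1))
roi[:]=0;roi[190:265,380:460]=255
c=big(cv2.inRange(h,(100,120,50),(125,255,255))&roi);P=ray(f,cv2.boxPoints(cv2.minAreaRect(c)),75);print('blue',P.mean(0))
E
```

```text
red ((304.7718200683594, 226.01319885253906), (56.642662048339844, 7.262906074523926), 19.885164260864258)
[[449.0, 19.0, 75.0], [466.0, 13.0, 75.0], [420.0, -120.0, 75.0], [403.0, -114.0, 75.0]] [434.79894674 -50.67468501  75.        ] [ 18.03994524 140.94536818  18.04927135]
tray ((200.3000030517578, 149.89999389648438), (94.36206817626953, 80.05123138427734), 26.56505012512207)
[[588.0, 383.0, 27.0], [780.0, 296.0, 27.0], [671.0, 69.0, 27.0], [481.0, 158.0, 27.0]] [630.20503272 226.36554166  27.        ] [210.96577234 251.62225887 208.90092106]
blue [ 428.59991494 -346.59118265   75.        ]
```

Request:
step_arm([
  [-0.05, -0.055, 0],
  [-0.13, -0.14, 0],
  [-0.22, -0.24, 0],
  [-0.31, -0.345, 0],
  [-0.41, -0.45, 0],
  [-0.5, -0.55, 0],
  [-0.58, -0.64, 0],
  [-0.65, -0.72, 0],
  [-0.69, -0.765, 0],
  [-0.708, -0.781, 0],
  [-0.708, -0.781, 0],
], turn=[0, 0, 0, 0, 0, 0, 0, 0, 0, 0, 0], fingers=-1)

```text
time_s: 1.52
ee_pos: [318.9, 243.3, 225.0]
ee_rot: [180.0, -0.0, 159.3]
force: [0.7, 0.2, -0.1]
gripper_width: 91.0
gripper_force: 0.0
```

Request:
step_arm([
  [-0.05, -0.055, 0],
  [-0.13, -0.14, 0],
  [-0.22, -0.24, 0],
  [-0.31, -0.345, 0],
  [-0.41, -0.45, 0],
  [-0.5, -0.55, 0],
  [-0.58, -0.64, 0],
  [-0.65, -0.72, 0],
  [-0.69, -0.765, 0],
  [-0.708, -0.781, 0],
  [-0.708, -0.781, 0],
  [-0.708, -0.781, 0],
  [-0.708, -0.781, 0],
], turn=[0.02, 0.045, 0.07, 0.095, 0.12, 0.145, 0.17, 0.195, 0.22, 0.24, 0.2456, 0.2456, 0.2456])

```text
time_s: 3.15
ee_pos: [434.9, -49.9, 224.9]
ee_rot: [-180.0, -0.0, 71.0]
force: [-0.8, 0.6, -0.4]
gripper_width: 91.2
gripper_force: 0.0
```

```bash
python3 - <<'E'
from m import *
s=env.state();print(s['time_s'],s['ee_pos'],s['ee_rot'],s['qpos'],s['force'])
f=grab('wrist');im=f['color'];cv2.imwrite('pics/w1.png',im)
c=big(red(im));r=cv2.minAreaRect(c);print(r)
for z in(70,100):
  P=ray(f,cv2.boxPoints(r),z);print(P.round(0).tolist(),P.mean(0),np.linalg.norm(np.diff(P,axis=0),axis=1))
f=grab('top');print(ray(f,[[175,107],[256,148],[223,206],[143,165]],27).round(0).tolist())
E
```

```text
3.15 [434.88261841 -49.86671033 224.92225247] [-1.79994298e+02 -9.74801751e-03  7.10191493e+01] [-8.05470616e+00  5.85173830e+00  1.06126380e+02  1.14865302e-02
  6.80256333e+01  1.09218455e+01] [-0.8487688   0.64806591 -0.42170089]
((319.5, 141.5), (51.0, 17.0), 90.0)
[[451.0, 19.0, 70.0], [466.0, 14.0, 70.0], [451.0, -30.0, 70.0], [436.0, -25.0, 70.0]] [450.92846556  -5.73770605  70.        ] [15.50246968 46.82745681 16.01590081]
[[452.0, 18.0, 100.0], [465.0, 14.0, 100.0], [452.0, -26.0, 100.0], [438.0, -22.0, 100.0]] [451.59676958  -3.88021098 100.        ] [14.02810801 42.37393369 14.4927093 ]
[[743.0, 297.0, 27.0], [637.0, 80.0, 27.0], [483.0, 162.0, 27.0], [587.0, 375.0, 27.0]]
```

View pics/w1.png

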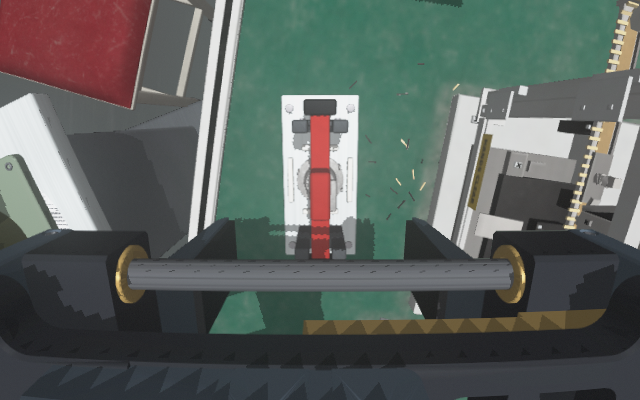

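The wrist view shows the bar vertical at columns 310–330, aligned with the fingers. Its far cap is at row 107 and the plate spans columns 282–358, rows 96–254. Now I'll check the offset in the tool frame.

```bash
python3 - <<'E'
from m import *
f=grab('wrist');im=f['color'];T=np.linalg.inv(tool())
t=lambda P:(np.c_[P,np.ones(len(P))]@T.T)[:,:3].round(1).tolist()
m=red(im)
for r in (118,125,132,140,200,240):
    c=np.flatnonzero(m[r,280:360])+280
    if len(c): print(r,c.min(),c.max(),'z70',t(ray(f,[[(c.min()+c.max())/2,r]],70)),'z100',t(ray(f,[[(c.min()+c.max())/2,r]],100)))
v=np.flatnonzero(m[:,320]);print(v.min(),v.max(), t(ray(f,[[320,v.min()-.5]],70)))
print('plate',t(ray(f,[[282,96],[358,96],[284,254],[356,254]],10)))
f=grab('top');print(ray(f,[[199.25,156.5]],27))
E
```

```text
118 312 327 z70 [[68.6, 0.8, 155.0]] z100 [[68.5, 0.8, 125.0]]
125 312 327 z70 [[62.3, 0.8, 155.0]] z100 [[62.9, 0.8, 125.0]]
132 311 327 z70 [[56.0, 0.3, 155.0]] z100 [[57.1, 0.4, 125.0]]
140 312 327 z70 [[48.7, 0.8, 155.0]] z100 [[50.5, 0.8, 125.0]]
200 314 326 z70 [[-8.4, 1.3, 155.0]] z100 [[-1.2, 1.3, 125.0]]
116 238 [[70.9, 1.2, 155.0]]
plate [[92.0, -39.6, 215.0], [92.0, 42.0, 215.0], [-89.5, -41.8, 215.0], [-89.5, 44.6, 215.0]]
[[611.80502698 227.77738769  27.        ]]
```

Request:
step_arm([
  [0.003, 0.003, 0.04],
  [0.003, 0.003, 0.12],
  [0.003, 0.003, 0.22],
  [0.003, 0.003, 0.31],
  [0.003, 0.003, 0.38],
  [0.003, 0.003, 0.42],
  [0.003, 0.003, 0.445],
  [0.003, 0.003, 0.463],
  [0.003, 0.003, 0.463],
  [0.003, 0.003, 0.463],
], turn=[0, 0, 0, 0, 0, 0, 0, 0, 0, 0])

```text
time_s: 4.6
ee_pos: [436.5, -49.9, 86.5]
ee_rot: [179.9, -0.0, 70.9]
force: [-1.0, 1.1, -0.7]
gripper_width: 91.2
gripper_force: 0.0
```

Request:
step_arm([
  [0, 0, 0],
  [0, 0, 0],
  [0, 0, 0],
  [0, 0, 0],
  [0, 0, 0],
  [0, 0, 0],
  [0, 0, 0],
  [0, 0, 0],
], turn=[0, 0, 0, 0, 0, 0, 0, 0], fingers=1, force=35)

```text
time_s: 5.6
ee_pos: [436.0, -49.8, 86.0]
ee_rot: [-180.0, -0.0, 70.9]
force: [-0.5, 0.2, -0.1]
gripper_width: 17.7
gripper_force: 35.0
```

Request:
step_arm([
  [0, 0, -0.01],
  [0, 0, -0.03],
  [0, 0, -0.06],
  [0, 0, -0.09],
  [0, 0, -0.13],
  [0, 0, -0.17],
  [0, 0, -0.21],
  [0, 0, -0.25],
  [0, 0, -0.28],
  [0, 0, -0.3],
  [0, 0, -0.31],
  [0, 0, -0.31],
  [0, 0, -0.31],
], turn=[0, 0, 0, 0, 0, 0, 0, 0, 0, 0, 0, 0, 0])

```text
time_s: 7.22
ee_pos: [435.9, -49.8, 178.7]
ee_rot: [-180.0, 0.0, 70.9]
force: [0.3, 0.3, -0.7]
gripper_width: 18.2
gripper_force: 35.0
```

```bash
python3 - <<'E'
from m import *
s=env.state();print(s['time_s'],s['force'],s['torque'],s['gripper_width'],s['gripper_force'])
f=grab('side');cv2.imwrite('pics/s2.png',cv2.resize(f['color'][100:280,180:420],None,fx=2.5,fy=2.5))
f=grab('wrist');cv2.imwrite('pics/w2.png',f['color'])
T=tool();d=np.array([612,228,0])-T[:3,3];print(T[:3,3],(T[:3,:3].T@d)/300)
E
```

```text
7.225 [ 0.27234857  0.28808948 -0.68565474] [-0.13587201  0.11714238 -0.01152681] 18.1968072494715 34.99928534030914
[435.96540537 -49.81154406 178.70917497] [1.06704384 0.25213102 0.59545191]
```

View pics/s2.png

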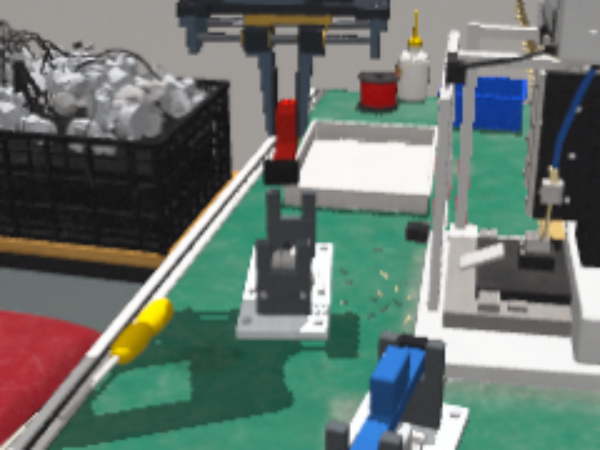

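The side crop shows the red bar held level above both brackets, with the path to the tray (behind) free. I'll swing round on the robot's side.

Request:
step_arm([
  [0.03, -0.003, 0],
  [0.08, -0.009, 0],
  [0.15, -0.016, 0],
  [0.22, -0.024, 0],
  [0.29, -0.032, 0],
  [0.36, -0.04, 0],
  [0.42, -0.046, 0],
  [0.47, -0.052, 0],
  [0.5, -0.055, 0],
  [0.51, -0.056, 0],
], turn=[0, 0, 0, 0, 0, 0, 0, 0, 0, 0])

```text
time_s: 8.57
ee_pos: [470.4, 100.6, 179.0]
ee_rot: [-180.0, 0.0, 70.9]
force: [-0.4, 0.0, -1.9]
gripper_width: 18.4
gripper_force: 35.0
```

Request:
step_arm([
  [0.03, 0.016, 0],
  [0.08, 0.044, 0],
  [0.15, 0.083, 0],
  [0.22, 0.121, 0],
  [0.3, 0.166, 0],
  [0.37, 0.204, 0],
  [0.44, 0.243, 0],
  [0.5, 0.276, 0],
  [0.54, 0.298, 0],
  [0.558, 0.308, 0],
  [0.558, 0.308, 0],
  [0.558, 0.308, 0],
], turn=[0, 0.003, 0.006, 0.009, 0.012, 0.015, 0.018, 0.019, 0.019, 0.019, 0.019, 0.019])

```text
time_s: 10.07
ee_pos: [612.0, 227.8, 179.1]
ee_rot: [-180.0, 0.0, 64.0]
force: [-0.1, -0.4, -2.0]
gripper_width: 17.5
gripper_force: 35.0
```

```bash
python3 - <<'E'
from m import *
s=env.state();print(s['time_s'],s['ee_pos'],s['force'],s['gripper_width'])
a=grab('wrist')['color'];b=grab('side')['color'][100:280,180:420]
cv2.imwrite('pics/w3.png',a);cv2.imwrite('pics/s3.png',cv2.resize(b,None,fx=2.5,fy=2.5))
E
```

```text
10.075 [611.96223172 227.77964494 179.14358842] [-0.05605367 -0.41606704 -2.04413496] 17.526700872260136
```

View pics/w3.png

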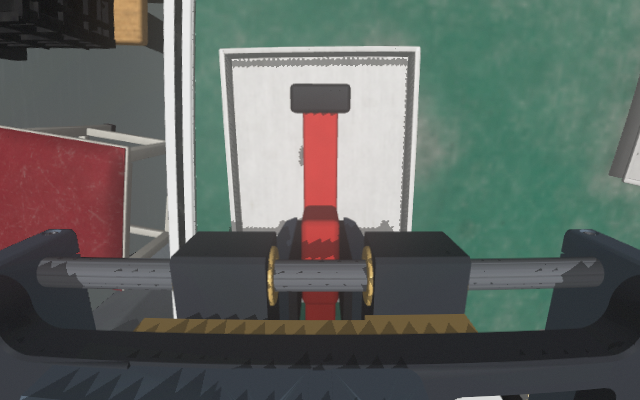

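View pics/s3.png

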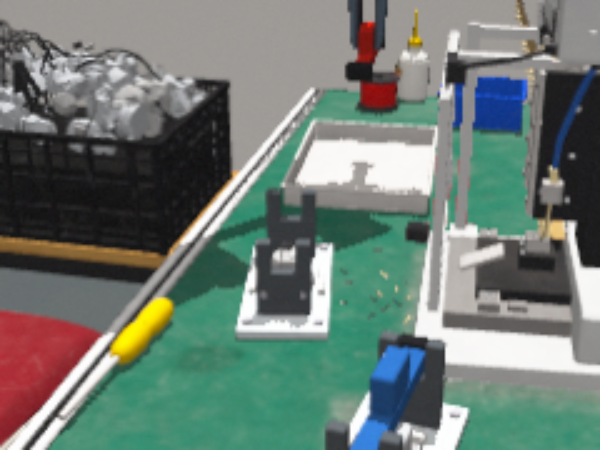

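The bar hangs centred and parallel over the tray: bar at column 320, tray at columns 221–420. Lowering now.

Request:
step_arm([
  [0, 0, 0.03],
  [0, 0, 0.08],
  [0, 0, 0.14],
  [0, 0, 0.2],
  [0, 0, 0.26],
  [0, 0, 0.32],
  [0, 0, 0.37],
  [0, 0, 0.41],
  [0, 0, 0.435],
  [0, 0, 0.45],
  [0, 0, 0.455],
  [0, 0, 0.46],
  [0, 0, 0.46],
  [0, 0, 0.46],
], turn=[0, 0, 0, 0, 0, 0, 0, 0, 0, 0, 0, 0, 0, 0])

```text
time_s: 11.92
ee_pos: [612.5, 228.3, 41.3]
ee_rot: [180.0, -0.0, 64.1]
force: [0.4, -0.0, -1.8]
gripper_width: 17.7
gripper_force: 35.0
```

Request:
step_arm([
  [0, 0, 0.003],
  [0, 0, 0.005],
  [0, 0, 0.007],
  [0, 0, 0.007],
  [0, 0, 0.007],
], turn=[0, 0, 0, 0, 0])

```text
time_s: 12.55
ee_pos: [612.4, 228.2, 38.9]
ee_rot: [-180.0, -0.0, 64.1]
force: [-0.5, -0.2, -1.7]
gripper_width: 17.6
gripper_force: 35.0
```

Request:
step_arm([
  [0, 0, 0.003],
  [0, 0, 0.005],
  [0, 0, 0.007],
  [0, 0, 0.007],
  [0, 0, 0.007],
], turn=[0, 0, 0, 0, 0])

```text
time_s: 13.18
ee_pos: [612.4, 228.2, 36.9]
ee_rot: [-180.0, -0.0, 64.1]
force: [-0.2, -0.2, -1.7]
gripper_width: 17.8
gripper_force: 35.0
```

Request:
step_arm([
  [0, 0, 0.003],
  [0, 0, 0.005],
  [0, 0, 0.006],
  [0, 0, 0.006],
  [0, 0, 0.006],
], turn=[0, 0, 0, 0, 0])

```text
time_s: 13.8
ee_pos: [612.4, 228.3, 35.1]
ee_rot: [180.0, -0.0, 64.1]
force: [0.1, 0.4, -1.6]
gripper_width: 17.9
gripper_force: 35.0
```

Request:
step_arm([
  [0, 0, 0.002],
  [0, 0, 0.004],
  [0, 0, 0.004],
  [0, 0, 0.004],
], turn=[0, 0, 0, 0])

```text
time_s: 14.3
ee_pos: [612.4, 228.3, 34.0]
ee_rot: [180.0, -0.0, 64.1]
force: [-0.3, 0.5, -0.0]
gripper_width: 17.5
gripper_force: 35.0
```

Request:
step_arm([
  [0, 0, 0.002],
  [0, 0, 0.003],
  [0, 0, 0.003],
  [0, 0, 0.003],
], turn=[0, 0, 0, 0])

```text
time_s: 14.8
ee_pos: [612.5, 228.3, 34.0]
ee_rot: [180.0, -0.0, 64.1]
force: [-1.1, -0.7, 5.6]
gripper_width: 17.8
gripper_force: 35.0
```

The bar is resting on the tray floor. The force has reversed and z = 34 is the height expected. Now open and retreat.

Request:
step_arm([
  [0, 0, 0],
  [0, 0, 0],
  [0, 0, 0],
  [0, 0, 0],
  [0, 0, 0],
  [0, 0, 0],
], turn=[0, 0, 0, 0, 0, 0], fingers=-0.2)

```text
time_s: 15.55
ee_pos: [612.4, 228.2, 32.9]
ee_rot: [-180.0, -0.0, 64.1]
force: [0.7, 0.8, 0.4]
gripper_width: 54.6
gripper_force: 0.0
```

Request:
step_arm([
  [0, 0, -0.02],
  [0, 0, -0.06],
  [0, 0, -0.12],
  [0, 0, -0.2],
  [0, 0, -0.28],
  [0, 0, -0.36],
  [0, 0, -0.43],
  [0, 0, -0.47],
  [0, 0, -0.5],
  [0, 0, -0.5],
  [0, 0, -0.5],
], turn=[0, 0, 0, 0, 0, 0, 0, 0, 0, 0, 0])

```text
time_s: 16.92
ee_pos: [612.0, 228.1, 182.1]
ee_rot: [-179.9, 0.1, 64.1]
force: [-0.1, -0.5, -0.2]
gripper_width: 54.6
gripper_force: 0.0
```

```bash
python3 - <<'E'
from m import *
s=env.state();print(s['time_s'],s['ee_pos'],s['force'],s['gripper_width'])
a=grab('wrist')['color'];b=grab('side')['color'][100:280,180:420]
cv2.imwrite('pics/f.png',np.vstack([cv2.resize(a,(480,300)),cv2.resize(b,(480,290))]))
E
```

```text
16.925 [611.95971884 228.05989418 182.13214495] [-0.12744867 -0.53108323 -0.22709261] 54.554546510459325
```

View pics/f.png

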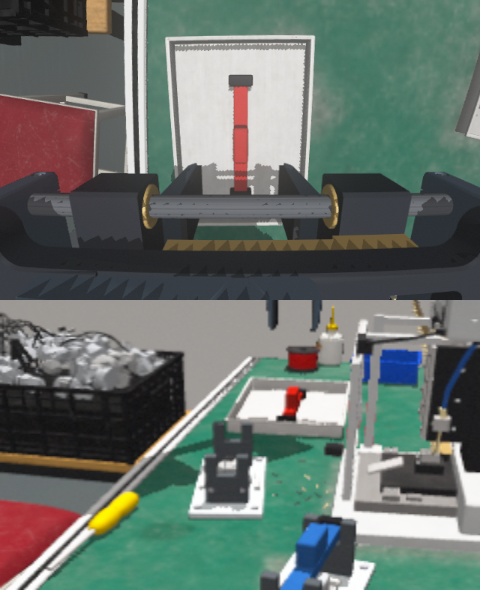

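The red bar lies flat in the middle of the tray (column 240, rows 75–190 in the wrist half). The gripper is clear and the blue bar is still seated.

```bash
python3 -c "
from h import *
print(env.job_done())"
```

```text
the job is handed in; nothing more can be done
None
```

The red bar was lifted level out of its brackets and set down flat and released in the middle of the tray, the blue bar was not touched, and the job was handed in at about 17 s; the hand-in returned no verdict.

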